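# Push the tube rack into the warming box and shut its lid

### The arm

A 6-joint arm with a two-finger parallel gripper is mounted at the origin on the work surface. World frame = base frame: x ahead of the robot, y to its left, z up, the work surface at z = 0. Lengths are in m, angles in rad, forces in N, time in s.
With the tool pointing down it reaches from about 0.375 to 0.9 m from the base axis. Payload 3.1 kg.
Tool frame: the origin (TCP) lies on the centre line of the jaws, within the pads' length; the fingertips stand 17 mm ahead of it and the grasp point (between the pads) lies 2 mm behind it; y points along the fingers, z is the direction in which the jaws open and shut, and the axes are right-handed (so a half turn about y gives the same grasp; the last joint's range is limited). The gripper opens to 85 mm and grips with 20 to 120 N. Pads are 22 mm wide; open, the fingers measure 114 mm over their backs; the gripper's body (76 mm by 85 mm) begins 54 mm behind the grasp point. The pads swing forward as they close: fully open they stand 13 mm farther back than shut.
Start: joints at [1.044, 0.527, 1.433, -0, 1.181, -0.178], TCP at [0.213, 0.588, 0.21] pointing down, gripper open.
Joint ranges: [-3.08, 3.08], [-0.75, 2.2], [0.22, 2.44], [-1.43, 4.57], [0, 2.65], [-2.85, 2.85]. Speed limits (rad/s): [2.79, 2.79, 3.14, 3.14, 3.14, 3.14].

### API

Orientations are given as a unit quaternion [x, y, z, w].
In Python, from station import manip gives the robot as it stands.
- The arm moves only by the shell command python3 -m handwheel 'ROWS' [FORCE]. ROWS is JSON, one flat list of numbers, 7 for each row, row after row: the shift along the tool's x, y, z in cm, then the turn, a rotation vector about the tool's x, y, z in rad, then the finger opening in cm, from 0 to 8.54. A call has 1 to 10 rows; each row is the pose to reach, as a shift and turn from the pose commanded when the call began, along the tool's axes at that moment; what a row does not reach only later rows make up. A row lasts 1/12 s, in which the tool goes at most 41.7 mm and 7.16 degrees, less where a joint would pass 70% of its speed; a pose out of reach is approached as far as the arm can. A call with a gripper value outside its range is refused whole. The fingers move at their own pace and stop on an object; FORCE is the grip in N (left out, the last holds). Time passes only in rows, so rows that repeat a pose let the fingers close. It gives the time, the measured TCP pose, the force and the opening at its end, in the units of the state.
- manip.sense(): the state, without advancing time (a new reading comes with each control period).
- manip.snapshot(name): name is "scene" or "top" or "wrist"; returns a dict with "frame" (420x560x3 uint8, red, green, blue), "depth" (420x560 float32, m along the optical axis (not along the pixel's ray), 0 where there is no reading), "camera_matrix" (3x3 intrinsics, pixels), "k1" (the pictures are not rectified: a ray, as slopes to the right and down, at radius r is drawn at 1 + k1 r^2 times it, then the intrinsics apply), "rvec" (rotation vector, rad) and "tvec" (3), from world to camera coordinates, as OpenCV has them. Camera axes: x right, y down, z forward; pixel columns grow to the right and rows downward; lengths in m; the calibration is good to about 2 mm. A picture is of the moment at which its call begins.
- manip.sign_off(): hands the job in, once; it reports no verdict.
The state is a dict: "t": time; "q": joint angles; "qd": joint speeds; "tau": joint torques, N m; "tcp_pos": TCP position; "tool_rot": TCP orientation; "force": force on the tool from outside, world axes, zero at the start; "ft_torque": the same for the moment, N m; "finger_gap": opening from 0.0 (shut) to 1.0 (fully open).
Only numpy, scipy, OpenCV 4.12 (cv2) and the standard library are available. Lean on these libraries where they do the work, as an engineer would, in place of code of your own. Each camera call takes 0.05 s, during which the arm holds its last target.

### The job

The rack of sample tubes has been left half out on the apron of the small warming box, and the box's lid stands open. With the fingertips, push the rack along the apron until it is fully home against the back of the box, then push the lid over and all the way shut on top. Do not lift or tip the rack, and leave everything else on the bench where it stands.

Things in the scene. Friction and masses are not known exactly. Their poses are not given: they have to be found in the camera images.
- warmer: white warming box fixed to the table; position and yaw vary. Origin: on the table, middle of its bay's mouth; x into the bay (away from the robot), y left, z up. Bay: x 0 to 114 mm, 114 mm wide inside, floor 18 mm above the table, 10 mm side walls to 85 mm, open in front and above. Behind it a housing of the same 134 mm width to x = 195 mm, 85 mm tall, knob on top 10 mm more
- apron_end (a point): middle of the near end of the steel apron, which carries the bay's floor on (18 mm above the table) 110 mm out in front of the mouth, between 10 mm wide guides 114 mm apart, tops 28 mm above the table
- back_stop (a point): middle of the foot of the bay's back wall (the stop), 114 mm inside the mouth, on the floor
- rack: loose white rack of capped tubes, 0.17 to 0.35 kg, on the apron and partly in the bay: 110 mm long (its x), 100 wide, 45 tall, caps to 54. Origin: centre of underside. The near end (x = -55 mm) is a flat wall. Slides between the guides, 7 mm play each side, starts 50 to 100 mm short of home. Home: against the back stop, origin 59 mm and near end 4 mm inside the mouth
- lid (a joint): lid angle, rad: 0 shut on the walls, pi/2 upright, starts 1.75 to 2.05 (leaning out to the left), limit 2.15. Flat aluminium plate 126 mm (along the box's x) by 134 mm, no handle, outer face 9 mm off the plane through the hinge (94 mm above the table when shut). A stiff hinge (0.22 N m) holds it at any angle: it must be pushed all the way; 1 to 4 N near its edge moves it
- lid_hinge (a point): middle of the lid's hinge axis, along the top of the left wall: 61 mm inside the mouth, 67 mm left of the centre line, 85 mm above the table; the axis runs along the box's x
- lid_edge (a point): middle of the lid's free edge, 134 mm from the hinge axis, at half the lid's thickness (moves with the lid)
- spare_rack: bystander: longer, taller white tube rack, 85 x 170 x 60 mm plus tall caps to 90 mm, off to the left; origin: centre of underside
- vial: bystander: small white capped vial standing right beside the apron, diameter 24, height 55 mm; origin: centre of underside
- small_bottle: bystander: glass bottle with cap right beside the warming box, diameter 60, height 105 mm; origin: centre of underside
- dish: bystander: flat round lidded dish lying left beside the apron, diameter 62, height 15 mm; origin: centre of underside
- big_bottle: bystander: large capped glass bottle to the right, diameter 86, height 165 mm; origin: centre of underside
- tip_box: bystander: closed box of pipette tips to the right, 120 x 85 x 67 mm; origin: centre of underside
- beaker: bystander: open glass beaker far left, diameter 70, height 90 mm; origin: centre of underside
Not all that is in view belongs to the job. What is shaped like the rack but pink is not meant.

How it is judged:
On the way, in this order (a step that is already met when the one before it is completed fails the run):
1. the rack is pushed home, standing flat, while the lid is still open (over 1.2 rad) (x of rack in the frame of warmer above 0.055 m and height (world z) of rack below 0.024 m and angle between rack's own z axis and vertical below 0.06 rad and value of joint lid above 1.2 rad), for 0.2 s.
2. the lid is pushed shut (under 0.04 rad) (value of joint lid below 0.04 rad), for 0.2 s.
At the end, for the whole second after the job is handed in: The rack stands flat on the floor of the box within 4 mm of the back stop (origin more than 55 mm inside the mouth), at rest, and the lid is shut to within 0.04 rad (x of rack in the frame of warmer above 0.055 m and height (world z) of rack below 0.024 m and angle between rack's own z axis and vertical below 0.06 rad and value of joint lid below 0.04 rad and linear speed of rack below 0.02 m/s); the robot touches nothing.
It fails at once if the rack is lifted more than 12 mm off the floor of the box, or tipped by more than 0.2 rad (height (world z) of rack above 0.03 m or angle between rack's own z axis and vertical above 0.2 rad).
It fails at once if a bystander is moved more than 25 mm or knocked over (distance of any of spare_rack, vial, small_bottle, dish, big_bottle, tip_box, beaker from where it was at the start of the episode above 0.025 m or angle between any of spare_rack, vial, small_bottle, dish, big_bottle, tip_box, beaker's own z axis and vertical above 0.5 rad).
It also fails if it takes over 48 s, if anything falls off the work surface, if the arm or the gripper's body presses on something with over 40 N, if the wrist force passes 120 N, or if a joint passes its speed limit or range.

## Working session

There is one attempt and no reset: what is moved stays moved. The work goes in short steps, Python scripts to look and compute and a shell command to move; the robot and the scene stay as the last step left them, time stands still between calls to the robot, and variables do not carry over. Pictures are saved under pics/ and viewed, and the job is handed in when it is done.

```bash
ls; mkdir -p pics; python3 - <<'E'
from station import manip
import cv2,numpy as np
print(manip.sense())
for n in("scene","top","wrist"):
    s=manip.snapshot(n); np.savez(f"pics/{n}0.npz",**s)
    cv2.imwrite(f"pics/{n}0.png",s["frame"][:,:,::-1]); print(n,s["camera_matrix"].tolist(),s["k1"],s["rvec"],s["tvec"])
E
```

```text
pics
{'t': 0.0, 'q': array([ 1.04451083e+00,  5.28462012e-01,  1.43389962e+00, -2.85597249e-06,
        1.18141496e+00, -1.78509189e-01]), 'qd': array([ 0.00142231, -0.00027226,  0.00125281, -0.00071445, -0.00051669,
        0.0014467 ]), 'tau': array([ 7.39064162e-04, -4.42338717e+01, -1.78026634e+01, -2.50006462e-05,
        8.35172483e-03, -6.43607876e-06]), 'tcp_pos': array([0.21259349, 0.5869194 , 0.20933709]), 'tool_rot': array([ 0.69716793, -0.12260396,  0.12207271, -0.69571791]), 'force': array([ 0.79566977, -0.3121997 ,  0.24861599]), 'ft_torque': array([ 0.03477062, -0.02259746, -0.03325548]), 'finger_gap': 0.9996535184572177}
scene [[395.60579186463076, 0.0, 276.83168981298576], [0.0, 395.60579186463076, 209.9271121895151], [0.0, 0.0, 1.0]] -0.04850455275767421 [ 2.04125292  1.00682449 -0.47362203] [-0.27273094 -0.16876454  1.36235691]
top [[429.1919477184302, 0.0, 275.0618167799143], [0.0, 429.1919477184302, 209.21229794400705], [0.0, 0.0, 1.0]] 0.03665632735433149 [ 2.10248764 -2.15822612  0.17797426] [0.00345894 0.47865247 1.16947299]
wrist [[315.2348864659359, 0.0, 278.66180599063614], [0.0, 315.2348864659359, 211.78012191909784], [0.0, 0.0, 1.0]] -0.057229093902686254 [-2.3804344  -1.67033325 -0.22874752] [-0.62437558 -0.03532991  0.37872993]
```

View pics/scene0.png

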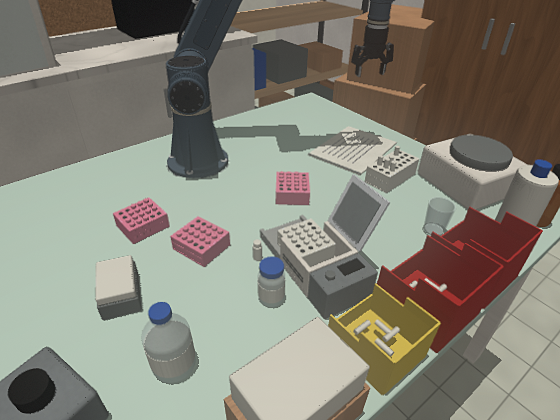

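View pics/top0.png

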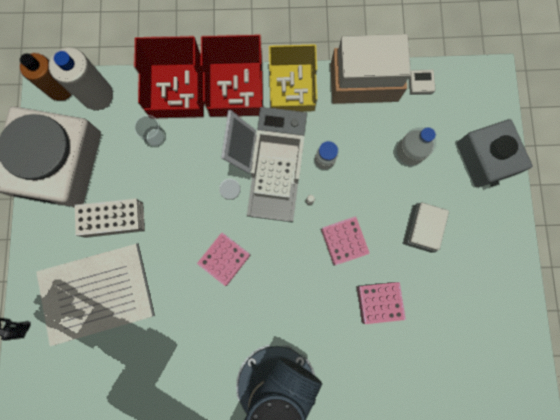

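View pics/wrist0.png

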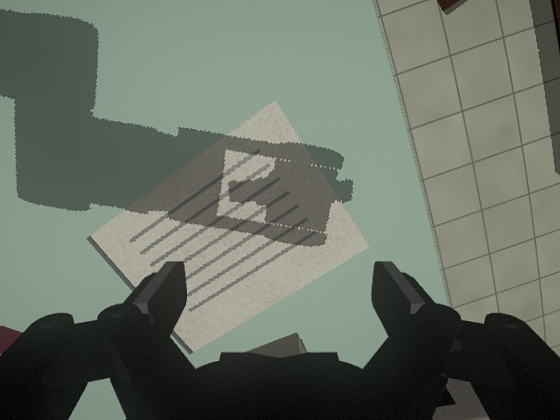

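The scene view shows the box with its lid leaning left. In the top view the bay and rack are around (275,165), the apron's near end at (272,215), the vial at (311,200), the small bottle at (327,155) and the dish at (230,189). I'll enlarge that area and measure.

```bash
cat > h.py <<'E'
import numpy as np,cv2
def load(n): return dict(np.load(f"pics/{n}.npz"))
def rays(s,uv):
    uv=np.atleast_2d(uv).astype(float);K=s["camera_matrix"]
    d=(uv-[K[0,2],K[1,2]])/[K[0,0],K[1,1]]; x=d.copy()
    for _ in range(20): x=d/(1+s["k1"]*(x**2).sum(1,keepdims=True))
    R=cv2.Rodrigues(s["rvec"])[0]; 
    return -R.T@s["tvec"].ravel(), np.c_[x,np.ones(len(x))]@R
def plane(s,uv,z):
    o,d=rays(s,uv); return o+d*((z-o[2])/d[:,2])[:,None]
def dep(s,uv):
    o,d=rays(s,uv);uv=np.atleast_2d(uv).astype(int); return o+d*s["depth"][uv[:,1],uv[:,0]][:,None]
def proj(s,P):
    R=cv2.Rodrigues(s["rvec"])[0];c=np.atleast_2d(P)@R.T+s["tvec"].ravel();x=c[:,:2]/c[:,2:]
    x=x*(1+s["k1"]*(x**2).sum(1,keepdims=True));K=s["camera_matrix"];return x*[K[0,0],K[1,1]]+[K[0,2],K[1,2]]
E
python3 - <<'E'
from h import *
s=load("top0")
im=s["frame"][90:230,200:360,::-1]
cv2.imwrite("pics/topc.png",cv2.resize(im,None,fx=5,fy=5,interpolation=cv2.INTER_CUBIC)[:,:800][:600])
im=s["frame"][100:220,200:360,::-1]
cv2.imwrite("pics/topc.png",cv2.resize(im,None,fx=5,fy=5,interpolation=cv2.INTER_CUBIC))
s=load("scene0")
im=s["frame"][165:315,240:400,::-1]
cv2.imwrite("pics/scc.png",cv2.resize(im,None,fx=4,fy=4,interpolation=cv2.INTER_CUBIC))
E
```

```text
(no output)
```

View pics/topc.png

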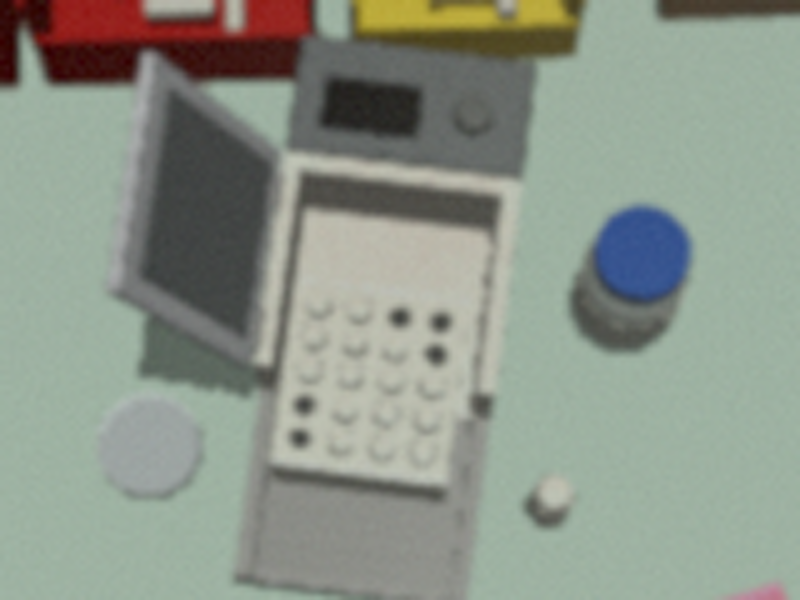

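View pics/scc.png

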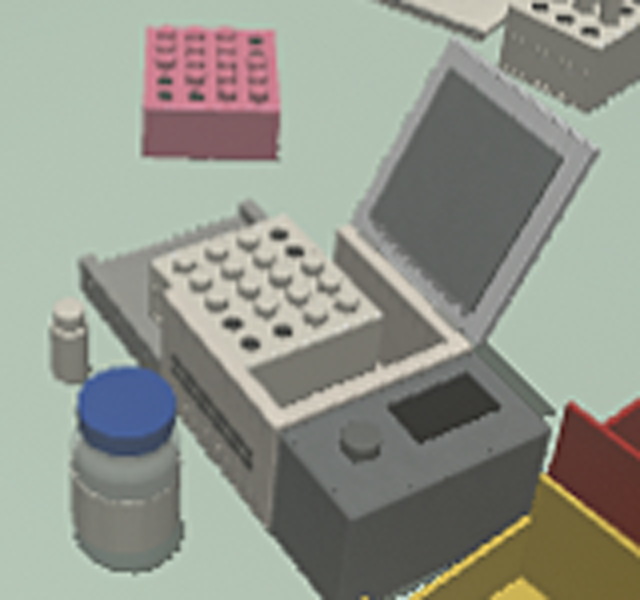

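Top crop, in crop pixels: the housing's back corners are at (308,38) and (535,62), the apron's near end runs from (237,580) to (470,597), and the rack's near top edge runs from (270,465) to (447,488). The lid's corners are at (148,52), (115,288), (280,160) and (248,360).

```bash
python3 - <<'E'
from h import *
np.set_printoptions(precision=4,suppress=True)
s=load("top0")
c=lambda *p: np.array(p)/5+[200,100]
rim=plane(s,c((308,38),(535,62),(522,183),(493,405),(257,362),(288,155)),.085); print("rim bL bR, frontRight..",rim)
ap=plane(s,c((237,580),(470,597)),.028); print("apron",ap)
rk=plane(s,c((270,465),(447,488)),.018+.045); print("rack near top",rk)
# fit warmer: known model points (x,y)
m=np.array([[.195,.067],[.195,-.067],[0,-.067],[0,.067],[-.11,.067],[-.11,-.067]])
w=np.r_[rim[[0,1,3,4]],ap][:,:2]
mc=m-m.mean(0);wc=w-w.mean(0);H=mc.T@wc;th=np.arctan2(H[0,1]-H[1,0],H[0,0]+H[1,1])
R=np.array([[np.cos(th),-np.sin(th)],[np.sin(th),np.cos(th)]]);t=w.mean(0)-R@m.mean(0)
print("yaw",th,"org",t,"res mm",1e3*(w-(m@R.T+t)))
print("rack near in warmer",(rk[:,:2]-t)@R)
L=dep(s,c((155,75),(125,285),(150,180)));print("lid outer depth",L,np.c_[(L[:,:2]-t)@R,L[:,2]])
for n,p,z in(("vial",(552,490),.055),("sb",(643,250),.105),("dish",(150,445),.015)):
    P=plane(s,c(p),z)[:,:2];print(n,P,(P-t)@R)
ss=load("scene0")
P=np.array([[.195,.067,.085],[.195,-.067,.085],[0,-.067,.085],[0,.067,.085],[-.11,.067,.028],[-.11,-.067,.028]]);P[:,:2]=P[:,:2]@R.T+t
print("scene crop proj",(proj(ss,P)-[240,165])*4)
lc=np.array([(455,40),(600,150)])/4+[240,165]
# lid edge: intersect scene rays with planes of warmer x=-.002,.124
o,d=rays(ss,lc);ow=np.r_[(o[:2]-t)@R,o[2]]
for q,xx in zip(d,(-.002,.124)):
    dw=np.r_[q[:2]@R,q[2]];p=ow+dw*(xx-ow[0])/dw[0];print("lid corner w",p,np.arctan2(p[2]-.085,-(p[1]-.067)))
ll=c((148,52),(115,288));o,d=rays(s,ll);ow=np.r_[(o[:2]-t)@R,o[2]]
for q in d:
    dw=np.r_[q[:2]@R,q[2]]; 
    # |p-hinge|=.134 in yz
    for k in np.linspace(.7,1.2,2000):
        p=ow+dw*k
        if np.hypot(p[1]-.067,p[2]-.085)<.134: print("top lid corner",p,np.arctan2(p[2]-.085,-(p[1]-.067)));break
np.savez("fit.npz",t=t,R=R,th=th)
E
```

```text
rim bL bR, frontRight.. [[ 0.7633  0.0214  0.085 ]
 [ 0.7454 -0.1062  0.085 ]
 [ 0.6745 -0.0963  0.085 ]
 [ 0.5478 -0.0758  0.085 ]
 [ 0.5757  0.0534  0.085 ]
 [ 0.6945  0.0341  0.085 ]]
apron [[ 0.4633  0.0701  0.028 ]
 [ 0.45   -0.062   0.028 ]]
rack near top [[ 0.5222  0.0484  0.063 ]
 [ 0.5065 -0.0498  0.063 ]]
yaw -0.1544214381764247 org [ 0.5629 -0.0122] res mm [[-2.6355 -2.6403]
 [ 0.0615  2.129 ]
 [-4.7837  2.6016]
 [ 2.4391 -0.6278]
 [-1.204  -0.8775]
 [ 6.1226 -0.585 ]]
rack near in warmer [[-0.0496  0.0536]
 [-0.05   -0.0459]]
lid outer depth [[0.6992 0.0968 0.1935]
 [0.5866 0.1122 0.2001]
 [0.6433 0.0999 0.1936]] [[0.1179 0.1286 0.1935]
 [0.0043 0.1265 0.2001]
 [0.0622 0.1231 0.1936]]
vial [[ 0.5053 -0.1087]] [[-0.042  -0.1043]]
sb [[ 0.6275 -0.1594]] [[ 0.0864 -0.1355]]
dish [[0.5461 0.1203]] [[-0.037   0.1283]]
scene crop proj [[551.4037 424.9334]
 [346.6654 517.9347]
 [157.591  290.2047]
 [345.4548 222.0678]
 [247.1011 196.4481]
 [ 74.1063 256.0487]]
lid corner w [-0.002   0.1353  0.1977] 2.1156284218625667
lid corner w [0.124  0.1363 0.1988] 2.117892863314645
top lid corner [0.1263 0.1325 0.2018] 2.0820304595018584
top lid corner [0.0014 0.1308 0.2027] 2.0674322932008
```

```bash
cat > g.py <<'E'
from h import *
from station import manip
from scipy.spatial.transform import Rotation as Ro
np.set_printoptions(precision=3,suppress=True)
f=np.load("fit.npz");t,Rw=f["t"],f["R"];th=float(f["th"])
def st():
    s=manip.sense();T=Ro.from_quat(s["tool_rot"]).as_matrix();p=s["tcp_pos"]
    print("t",s["t"],"tcp",p,"w",(p[:2]-t)@Rw,"F",s["force"],"gap",s["finger_gap"],"q",s["q"]);return s,T,p
def to(xw,yw,z,sgn=None):
    s,T,p=st();g=np.r_[Rw@[xw,yw]+t,z]
    print("shift cm",T.T@(g-p)*100)
    for sg in(1,-1):
        zt=np.r_[Rw@[0,sg],0];yt=np.array([0,0,-1.]);D=np.c_[np.cross(yt,zt),yt,zt]
        print("rotvec",sg,Ro.from_matrix(T.T@D).as_rotvec())
E
python3 -c "
from g import *
s,T,p=st();print(T)
to(-.085,.003,.15)"
```

```text
t 0.15 tcp [0.213 0.587 0.21 ] w [-0.438  0.538] F [-0.907  0.21   0.802] gap 0.9998345229361317 q [ 1.045  0.528  1.434  0.     1.181 -0.179]
[[ 0.94  -0.001  0.341]
 [-0.341 -0.001  0.94 ]
 [-0.    -1.    -0.002]]
t 0.15 tcp [0.213 0.587 0.21 ] w [-0.438  0.538] F [-0.907  0.21   0.802] gap 0.9998345229361317 q [ 1.045  0.528  1.434  0.     1.181 -0.179]
shift cm [ 44.953   6.017 -45.731]
rotvec 1 [ 0.002 -0.193 -0.   ]
rotvec -1 [0.001 2.948 0.002]
```

```bash
python3 -m handwheel '[2,0,-2,0,-0.02,0,4, 5,0,-5,0,-0.04,0,4, 8,0,-8,0,-0.07,0,4, 11,0,-11,0,-0.1,0,4, 14,0,-14,0,-0.13,0,4, 17,0,-17,0,-0.15,0,4, 20,0,-20,0,-0.17,0,4, 23,0,-23,0,-0.19,0,4, 26,0,-26,0,-0.193,0,4, 29,0,-29,0,-0.193,0,4]' 60; python3 -c "
from g import *
to(-.085,.003,.15)"
```

```text
t: 0.98
tcp_pos: [0.3841, 0.2204, 0.2103]
tool_rot: [-0.705, 0.054, -0.055, 0.705]
force: [-0.1, 0.8, 0.4]
finger_gap: 0.465
t 0.9833 tcp [0.384 0.22  0.21 ] w [-0.212  0.202] F [-0.137  0.762  0.43 ] gap 0.4646316177097263 q [ 0.268  0.283  1.87   0.     0.988 -1.149]
shift cm [ 12.74    6.035 -19.934]
rotvec 1 [-0.  0.  0.]
rotvec -1 [ 0.    -3.141  0.   ]
```

```bash
python3 -m handwheel '[1.5,0,-2.5,0,0,0,4, 3.5,0,-5.5,0,0,0,4, 5.5,0,-8.5,0,0,0,4, 7.5,1,-11.5,0,0,0,4, 9.5,2,-14.5,0,0,0,4, 11.5,4,-17.5,0,0,0,4, 12.7,6,-19.9,0,0,0,4, 12.7,6,-19.9,0,0,0,4]'; python3 - <<'E'
from g import *
to(-.085,.003,.055)
for n in("top","wrist","scene"):
    s=manip.snapshot(n);np.savez(f"pics/{n}1.npz",**s);cv2.imwrite(f"pics/{n}1.png",s["frame"][:,:,::-1])
s=load("top1");cv2.imwrite("pics/topc1.png",cv2.resize(s["frame"][100:220,200:360,::-1],None,fx=5,fy=5,interpolation=cv2.INTER_CUBIC))
E
```

```text
t: 1.65
tcp_pos: [0.4796, 0.0018, 0.1475]
tool_rot: [0.705, -0.057, 0.056, -0.705]
force: [-0.4, 0.7, -1.0]
finger_gap: 0.472
t 1.65 tcp [0.48  0.002 0.148] w [-0.085  0.001] F [-0.372  0.7   -0.991] gap 0.4720448484176252 q [-0.229  0.432  1.853 -0.002  0.858 -1.639]
shift cm [-0.028  9.251  0.212]
rotvec 1 [ 0.001 -0.005 -0.002]
rotvec -1 [0.004 3.136 0.002]
```

View pics/topc1.png

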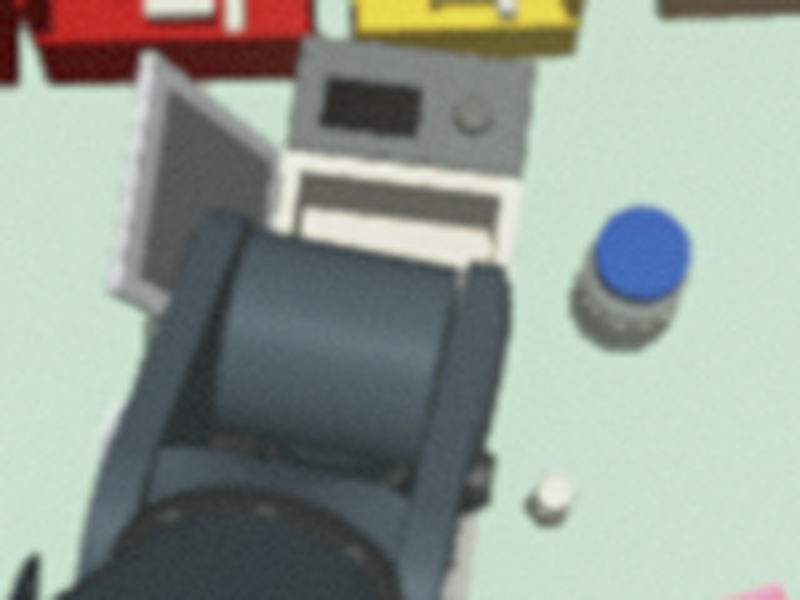

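View pics/wrist1.png

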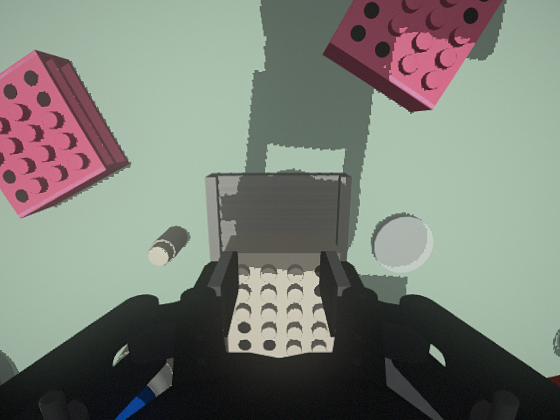

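View pics/scene1.png

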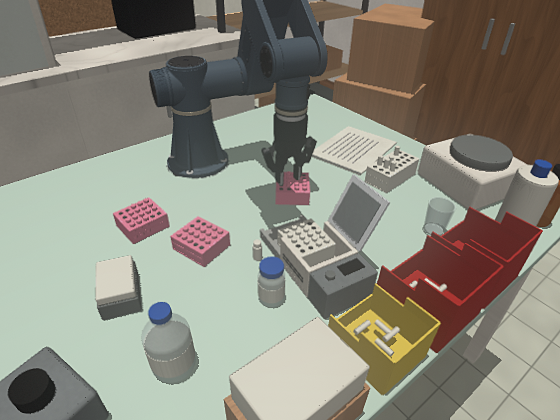

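Wrist view: the rack's near end is at row ~268 between the fingers, with the apron clear up to its end at row ~175. The top view shows the wide wrist link partly over the lid, so I'm checking its height before descending.

```bash
python3 - <<'E'
from g import *
s=load("top1")
for p in [(230,230),(160,400),(345,300),(490,290),(440,600-100),(250,560)]:
    P=dep(s,np.array(p)/5+[200,100])[0];print(p,P,(P[:2]-t)@Rw)
s=load("scene1")
for p in [(291,100),(291,125),(291,145),(268,150),(305,140),(292,180),(325,62),(310,70)]:
    P=dep(s,p)[0];print(p,P,(P[:2]-t)@Rw)
s=load("wrist1") # rack near top edge, apron end
for p,z in [((232,268),.063),((325,268),.063),((207,178),.028),((349,176),.028)]:
    P=plane(s,p,z)[0];print("wrist",p,(P[:2]-t)@Rw)
E
```

```text
(230, 230) [0.516 0.039 0.497] [-0.054  0.043]
(160, 400) [0.438 0.058 0.564] [-0.135  0.05 ]
(345, 300) [ 0.487 -0.001  0.504] [-0.077 -0.001]
(490, 290) [ 0.49  -0.053  0.502] [-0.066 -0.051]
(440, 500) [ 0.4   -0.03   0.579] [-0.158 -0.043]
(250, 560) [0.37  0.024 0.655] [-0.196  0.006]
(291, 100) [ 0.501 -0.014  0.39 ] [-0.061 -0.012]
(291, 125) [ 0.506 -0.017  0.337] [-0.055 -0.013]
(291, 145) [0.488 0.001 0.276] [-0.076  0.002]
(268, 150) [ 0.472 -0.051  0.273] [-0.084 -0.053]
(305, 140) [0.492 0.039 0.278] [-0.078  0.04 ]
(292, 180) [0.338 0.14  0.046] [-0.246  0.116]
(325, 62) [0.529 0.046 0.464] [-0.043  0.052]
(310, 70) [0.513 0.021 0.449] [-0.054  0.026]
wrist (232, 268) [-0.034 -0.037]
wrist (325, 268) [-0.034  0.043]
wrist (207, 178) [-0.107 -0.062]
wrist (349, 176) [-0.109  0.068]
```

```bash
python3 -m handwheel '[0,2,0.1,0,0,0,4, 0,4.5,0.2,0,0,0,4, 0,7,0.2,0,0,0,4, 0,8.5,0.2,0,0,0,4, 0,9.2,0.2,0,0,0,4, 0,9.2,0.2,0,0,0,4]'; python3 - <<'E'
from g import *
to(-.05,.003,.055)
s=manip.snapshot("wrist");cv2.imwrite(f"pics/wrist2.png",s["frame"][:,:,::-1])
E
```

```text
t: 2.3
tcp_pos: [0.478, 0.0095, 0.0578]
tool_rot: [-0.705, 0.055, -0.053, 0.705]
force: [0.2, -0.1, 0.5]
finger_gap: 0.469
t 2.3 tcp [0.478 0.009 0.058] w [-0.087  0.008] F [ 0.186 -0.121  0.461] gap 0.4688972921879682 q [-0.215  0.597  1.923  0.     0.623 -1.633]
shift cm [ 3.723  0.275 -0.537]
rotvec 1 [-0.     0.002 -0.002]
rotvec -1 [-0.003 -3.14   0.   ]
```

View pics/wrist2.png

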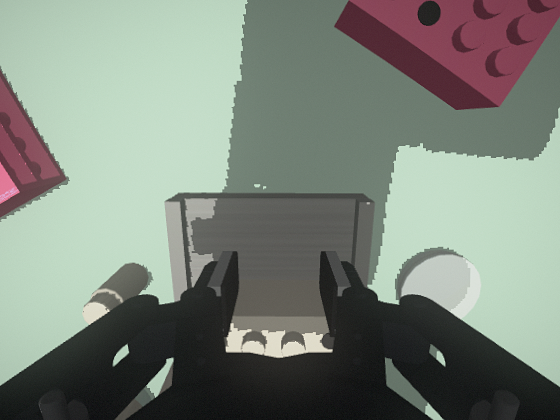

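Wrist view: both pads stand inside the guides (columns 238 to 320), just short of the rack's near wall at row ~318. Pushing now.

```bash
python3 -m handwheel '[0.5,0.1,-0.1,0,0,0,4, 1,0.2,-0.3,0,0,0,4, 1.5,0.2,-0.5,0,0,0,4, 2,0.2,-0.5,0,0,0,4, 2.5,0.2,-0.5,0,0,0,4, 3,0.2,-0.5,0,0,0,4, 3.5,0.2,-0.5,0,0,0,4, 4,0.2,-0.5,0,0,0,4, 4.5,0.2,-0.5,0,0,0,4, 5,0.2,-0.5,0,0,0,4]'; python3 - <<'E'
from g import *
to(-.005,.003,.055)
E
```

```text
t: 3.18
tcp_pos: [0.5281, -0.0046, 0.0563]
tool_rot: [-0.705, 0.055, -0.055, 0.705]
force: [0.1, -0.4, 0.7]
finger_gap: 0.465
t 3.1833 tcp [ 0.528 -0.005  0.056] w [-0.036  0.002] F [ 0.138 -0.406  0.736] gap 0.46549058298730306 q [-0.221  0.638  1.801 -0.     0.703 -1.637]
shift cm [3.058 0.125 0.094]
rotvec 1 [-0. -0. -0.]
rotvec -1 [ 0.     3.141 -0.   ]
```

```bash
python3 -m handwheel '[0.4,0,0,0,0,0,4, 0.8,0,0,0,0,0,4, 1.2,0,0,0,0,0,4, 1.6,0,0,0,0,0,4, 1.9,0,0,0,0,0,4, 2.2,0,0,0,0,0,4]'; python3 - <<'E'
from g import *
to(-.005,.003,.055)
for n in("top","wrist","scene"):
    s=manip.snapshot(n);np.savez(f"pics/{n}3.npz",**s);cv2.imwrite(f"pics/{n}3.png",s["frame"][:,:,::-1])
s=load("scene3");cv2.imwrite("pics/scc3.png",cv2.resize(s["frame"][165:315,240:400,::-1],None,fx=4,fy=4,interpolation=cv2.INTER_CUBIC))
E
```

```text
t: 3.68
tcp_pos: [0.5496, -0.008, 0.0563]
tool_rot: [-0.705, 0.055, -0.055, 0.705]
force: [-0.1, -0.3, -0.3]
finger_gap: 0.47
t 3.6833 tcp [ 0.55  -0.008  0.056] w [-0.014  0.002] F [-0.102 -0.329 -0.331] gap 0.4701849967631029 q [-0.218  0.656  1.746 -0.     0.74  -1.634]
shift cm [0.876 0.131 0.097]
rotvec 1 [-0. -0. -0.]
rotvec -1 [ 0.     3.141 -0.   ]
```

View pics/scc3.png

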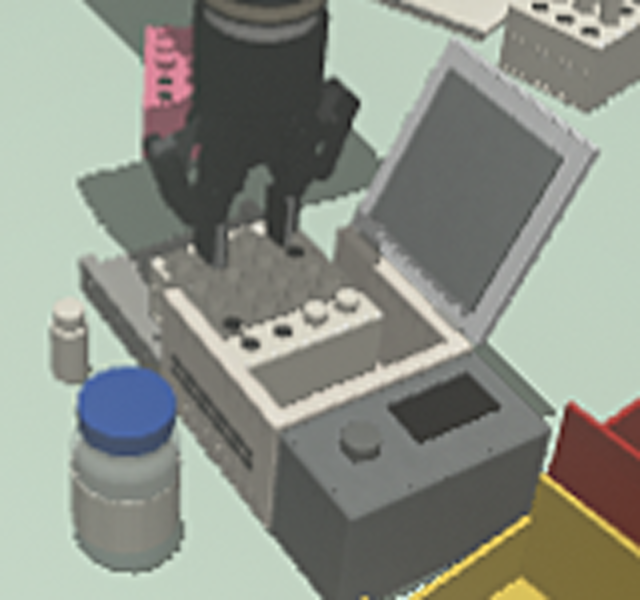

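View pics/wrist3.png

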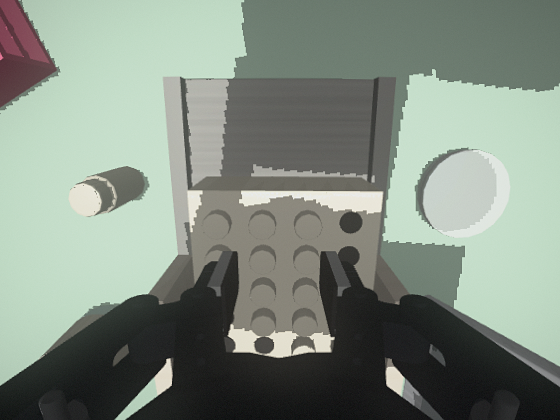

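```bash
python3 - <<'E'
from g import *
s=load("scene3")
for p in [(215,255),(290,240),(218,245),(330,300),(300,350),(200,290),(260,235),(170,275),(160,300)]:
    P=dep(s,np.array(p)/4+[240,165])[0];print(p,P,(P[:2]-t)@Rw)
E
```

```text
(215, 255) [ 0.553 -0.035  0.09 ] [-0.006 -0.024]
(290, 240) [0.563 0.017 0.082] [-0.004  0.029]
(218, 245) [ 0.556 -0.036  0.1  ] [-0.003 -0.024]
(330, 300) [0.603 0.016 0.063] [0.036 0.034]
(300, 350) [ 0.621 -0.025  0.058] [ 0.06  -0.004]
(200, 290) [ 0.55  -0.043  0.064] [-0.008 -0.033]
(260, 235) [0.532 0.021 0.064] [-0.035  0.028]
(170, 275) [ 0.526 -0.047  0.061] [-0.032 -0.04 ]
(160, 300) [ 0.553 -0.077  0.076] [ 0.    -0.065]
```

```bash
python3 - <<'E'
from g import *
s=load("wrist3")
for p,z in [((190,192),.063),((383,192),.063),((165,78),.028),((395,78),.028)]:
    P=plane(s,p,z)[0];print("wrist",p,(P[:2]-t)@Rw, dep(s,p)[0])
s=load("scene3");o,d=rays(s,(0,0))
for y in(-.024,.03):
  for z in (.04,.05,.06,.07,.08,.09,.1): print(y,z,(proj(s,np.r_[Rw@[-.012,y]+t,z])[0]-[240,165])*4)
for v in range(245,282,4):
    P=dep(s,np.array([217,v])/4+[240,165])[0];print(v,P,(P[:2]-t)@Rw)
w=load("wrist3")
for p in[(335,265),(345,300),(230,265)]: print("finger wrist",dep(w,p))
E
```

```text
wrist (190, 192) [-0.048 -0.043] [ 0.509 -0.047  0.064]
wrist (383, 192) [-0.048  0.056] [0.534 0.061 0.028]
wrist (165, 78) [-0.107 -0.063] [ 0.447 -0.058  0.028]
wrist (395, 78) [-0.107  0.069] [0.467 0.073 0.028]
-0.024 0.04 [207.094 310.919]
-0.024 0.05 [207.706 298.985]
-0.024 0.06 [208.325 286.897]
-0.024 0.07 [208.952 274.654]
-0.024 0.08 [209.587 262.252]
-0.024 0.09 [210.229 249.688]
-0.024 0.1 [210.88 236.96]
0.03 0.04 [280.157 283.609]
0.03 0.05 [281.208 271.758]
0.03 0.06 [282.271 259.758]
0.03 0.07 [283.347 247.608]
0.03 0.08 [284.435 235.304]
0.03 0.09 [285.536 222.843]
0.03 0.1 [286.651 210.224]
245 [ 0.555 -0.036  0.1  ] [-0.004 -0.025]
249 [ 0.554 -0.035  0.095] [-0.005 -0.024]
253 [ 0.553 -0.033  0.091] [-0.007 -0.023]
257 [ 0.555 -0.035  0.09 ] [-0.004 -0.024]
261 [ 0.555 -0.035  0.087] [-0.004 -0.024]
265 [ 0.556 -0.035  0.084] [-0.003 -0.024]
269 [ 1.091 -0.516  0.708] [ 0.6   -0.417]
273 [ 0.543 -0.024  0.063] [-0.018 -0.015]
277 [ 0.547 -0.027  0.064] [-0.013 -0.017]
281 [ 0.549 -0.028  0.063] [-0.012 -0.018]
finger wrist [[0.543 0.017 0.099]]
finger wrist [[0.542 0.016 0.127]]
finger wrist [[ 0.537 -0.027  0.098]]
```

```bash
python3 - <<'E'
from h import *
s=load("scene3");cv2.imwrite("pics/scc3b.png",cv2.resize(s["frame"][200:270,260:340,::-1],None,fx=8,fy=8,interpolation=cv2.INTER_NEAREST))
E
```

```text
(no output)
```

View pics/scc3b.png

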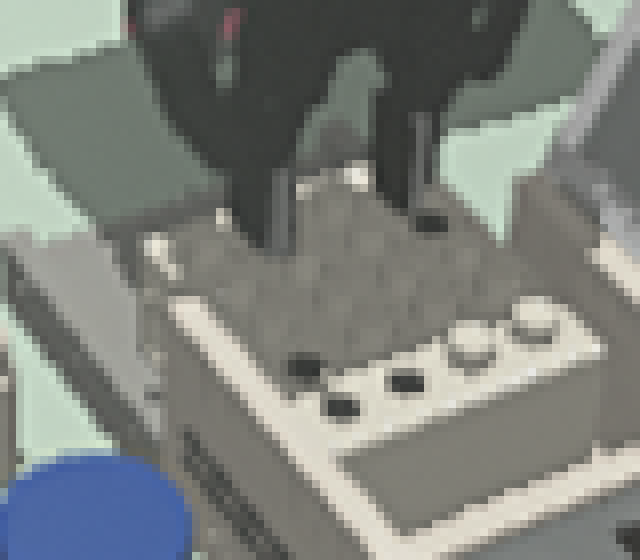

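```bash
python3 - <<'E'
from g import *
s=load("scene1");f=s["frame"]
cv2.imwrite("pics/sc1b.png",cv2.resize(f[130:210,250:330,::-1],None,fx=7,fy=7,interpolation=cv2.INTER_NEAREST))
P=np.r_[.48,.002,.148]
print(proj(s,[P,P-[0,0,.017]])-[250,130], (proj(s,[P,P-[0,0,.017]])-[250,130])*7)
a=np.full(f.shape[:2],9.)
vv,uu=np.mgrid[120:200,260:320];p=dep(s,np.c_[uu.ravel(),vv.ravel()])
m=(f[vv,uu].max(-1).ravel()<80)&(np.abs(p[:,0]-.485)<.04)&(np.abs(p[:,1])<.08)
i=np.argsort(p[m,2])[:12];print(np.c_[uu.ravel()[m],vv.ravel()[m],p[m]][i])
E
```

```text
[[37.267 59.654]
 [37.06  65.243]] [[260.872 417.577]
 [259.418 456.698]]
[[295.    178.      0.48    0.026   0.173]
 [294.    177.      0.476   0.026   0.174]
 [297.    179.      0.487   0.026   0.174]
 [296.    179.      0.487   0.023   0.175]
 [294.    176.      0.474   0.027   0.175]
 [295.    177.      0.48    0.026   0.176]
 [296.    178.      0.486   0.024   0.177]
 [293.    174.      0.469   0.028   0.178]
 [294.    175.      0.474   0.027   0.178]
 [296.    177.      0.485   0.024   0.179]
 [295.    176.      0.48    0.025   0.179]
 [279.    182.      0.478  -0.023   0.18 ]]
```

View pics/sc1b.png

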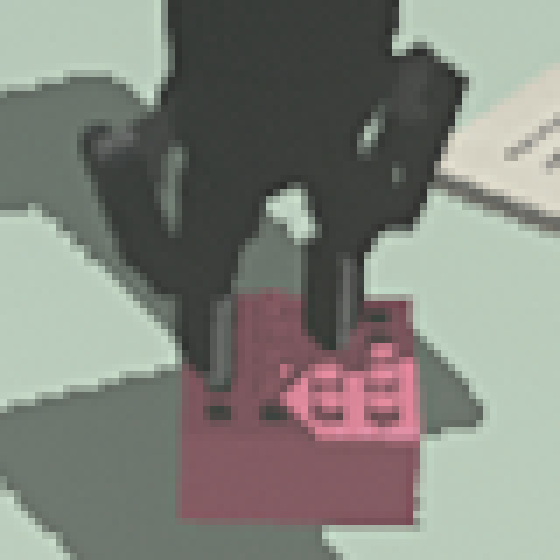

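Rack not touched: scene and wrist views agree that it's still at x = -0.048, and the fingertips pass over it. In both scene pictures the visible tips lie about 24 mm above the reported TCP height, where the description puts them 17 mm below. I'll trust vision for height: back off, go 46 mm lower, and re-check.

```bash
python3 -m handwheel '[-2,0,0,0,0,0,4, -4.5,0,0,0,0,0,4, -6.5,0,0,0,0,0,4, -7.5,0,0,0,0,0,4, -7.5,0,0,0,0,0,4, -7.5,1,0,0,0,0,4, -7.5,2,0,0,0,0,4, -7.5,3,0,0,0,0,4, -7.5,3.5,0,0,0,0,4, -7.5,3.5,0,0,0,0,4]'; python3 - <<'E'
from g import *
st()
for n in("wrist","scene"):
    s=manip.snapshot(n);np.savez(f"pics/{n}4.npz",**s);cv2.imwrite(f"pics/{n}4.png",s["frame"][:,:,::-1])
s=load("scene4");cv2.imwrite("pics/scc4.png",cv2.resize(s["frame"][165:265,240:340,::-1],None,fx=6,fy=6,interpolation=cv2.INTER_CUBIC))
E
```

```text
t: 4.67
tcp_pos: [0.475, 0.0036, 0.0198]
tool_rot: [-0.705, 0.056, -0.054, 0.705]
force: [0.4, -0.7, 0.5]
finger_gap: 0.468
t 4.6667 tcp [0.475 0.004 0.02 ] w [-0.089  0.002] F [ 0.423 -0.652  0.546] gap 0.4683278109734854 q [-0.228  0.673  1.947  0.     0.523 -1.644]
```

View pics/scc4.png

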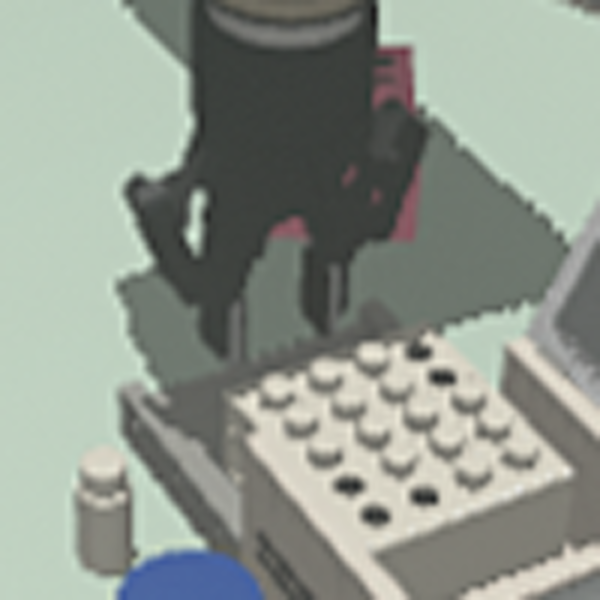

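View pics/wrist4.png

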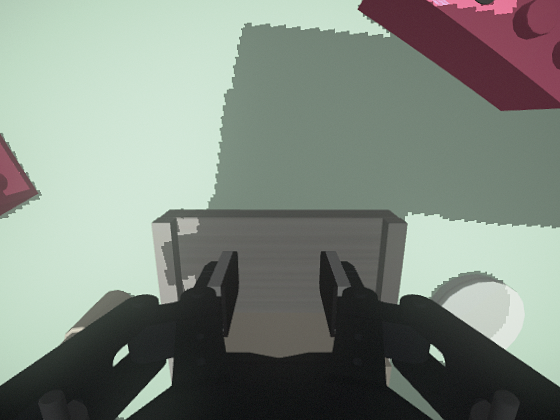

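Scene crop: the tips are free, in front of the rack and just above its near edge at (235,390). I'll go 11 mm lower, then push.

```bash
python3 -m handwheel '[0,0.5,0,0,0,0,4, 0,1.1,0,0,0,0,4, 0.5,1.1,0,0,0,0,4, 1.1,1.1,0,0,0,0,4, 1.7,1.1,0,0,0,0,4, 2.2,1.1,0,0,0,0,4, 2.7,1.1,0,0,0,0,4, 3.2,1.1,0,0,0,0,4, 3.7,1.1,0,0,0,0,4, 4.2,1.1,0,0,0,0,4]'; python3 - <<'E'
from g import *
to(-.005,.002,.009)
for n in("wrist","scene"):
    s=manip.snapshot(n);np.savez(f"pics/{n}5.npz",**s);cv2.imwrite(f"pics/{n}5.png",s["frame"][:,:,::-1])
s=load("scene5");cv2.imwrite("pics/scc5.png",cv2.resize(s["frame"][165:285,240:380,::-1],None,fx=5,fy=5,interpolation=cv2.INTER_CUBIC))
E
```

```text
t: 5.6
tcp_pos: [0.5153, -0.0025, 0.0103]
tool_rot: [-0.705, 0.056, -0.053, 0.705]
force: [-3.7, 0.5, 2.6]
finger_gap: 0.472
t 5.6 tcp [ 0.515 -0.002  0.01 ] w [-0.049  0.002] F [-3.731  0.471  2.585] gap 0.47198471660519703 q [-0.222  0.715  1.847 -0.     0.583 -1.638]
shift cm [ 4.357  0.11  -0.023]
rotvec 1 [-0.    -0.    -0.004]
rotvec -1 [ 0.006  3.141 -0.   ]
```

View pics/scc5.png

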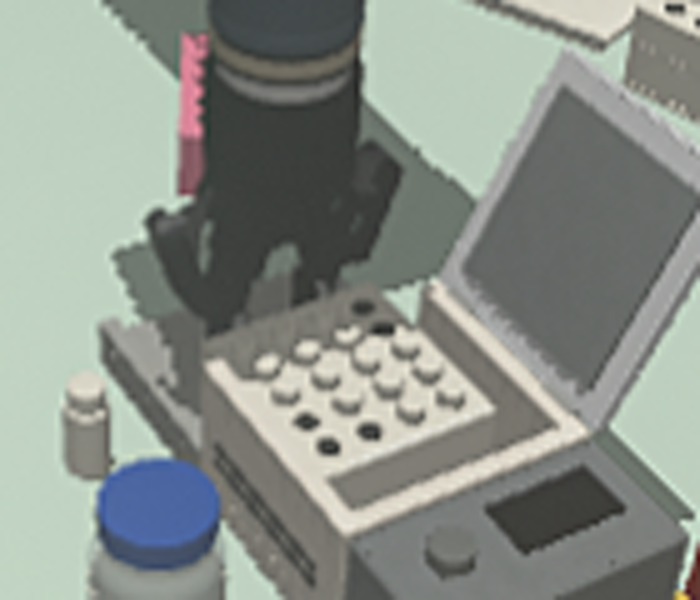

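View pics/wrist5.png

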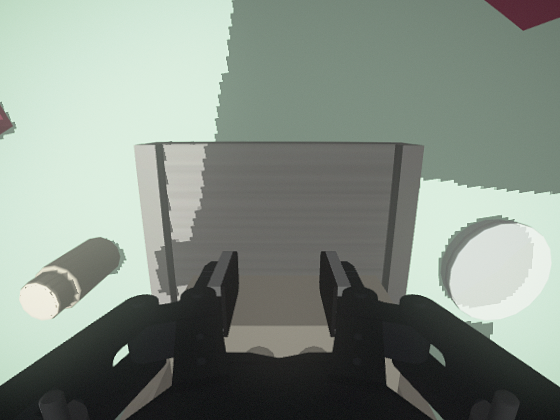

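The fingertips are behind the near wall and the rack is sliding flat under about 4 N. Continuing to the stop.

```bash
python3 -m handwheel '[0.5,0,0,0,0,0,4, 1,0,0,0,0,0,4, 1.5,0,0,0,0,0,4, 2,0,0,0,0,0,4, 2.4,0,0,0,0,0,4, 2.8,0,0,0,0,0,4, 3.1,0,0,0,0,0,4, 3.3,0,0,0,0,0,4]'; python3 - <<'E'
from g import *
to(-.005,.002,.010)
E
```

```text
t: 6.37
tcp_pos: [0.55, -0.0081, 0.0103]
tool_rot: [0.705, -0.054, 0.055, -0.705]
force: [-0.7, -0.4, -0.1]
finger_gap: 0.467
t 6.3667 tcp [ 0.55  -0.008  0.01 ] w [-0.013  0.002] F [-0.713 -0.399 -0.094] gap 0.467205295198964 q [-0.218  0.736  1.762 -0.     0.642 -1.634]
shift cm [0.834 0.026 0.002]
rotvec 1 [ 0.    -0.     0.001]
rotvec -1 [-0.001  3.141  0.   ]
```

```bash
python3 -m handwheel '[0.2,0,0,0,0,0,4, 0.4,0,0,0,0,0,4, 0.6,0,0,0,0,0,4]'; python3 -m handwheel '[0.15,0,0,0,0,0,4, 0.3,0,0,0,0,0,4]';python3 - <<'E'
from g import *
to(-.005,.002,.010)
for n in("scene",):
    s=manip.snapshot(n);np.savez(f"pics/{n}6.npz",**s);cv2.imwrite(f"pics/{n}6.png",s["frame"][:,:,::-1])
s=load("scene6");cv2.imwrite("pics/scc6.png",cv2.resize(s["frame"][165:285,240:380,::-1],None,fx=5,fy=5,interpolation=cv2.INTER_CUBIC))
E
```

```text
t: 6.62
tcp_pos: [0.5553, -0.0089, 0.0103]
tool_rot: [-0.705, 0.055, -0.055, 0.705]
force: [-1.2, -0.7, -1.8]
finger_gap: 0.472
t: 6.78
tcp_pos: [0.558, -0.0093, 0.0103]
tool_rot: [-0.705, 0.055, -0.054, 0.705]
force: [-3.5, -0.9, 2.5]
finger_gap: 0.467
t 6.7833 tcp [ 0.558 -0.009  0.01 ] w [-0.005  0.002] F [-3.522 -0.909  2.492] gap 0.46691903683197333 q [-0.217  0.742  1.74  -0.     0.66  -1.633]
shift cm [ 0.024  0.028 -0.004]
rotvec 1 [-0.    -0.    -0.001]
rotvec -1 [ 0.001  3.141 -0.   ]
```

View pics/scc6.png

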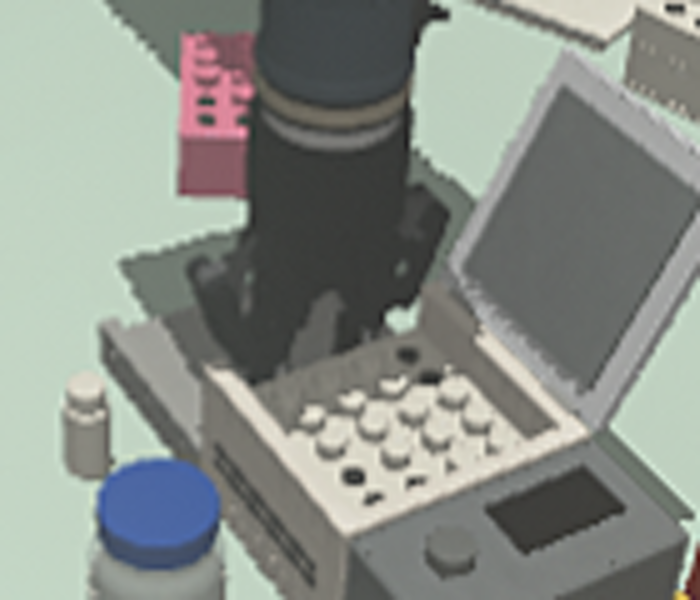

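Rack nearly home: its last cap row is now just hidden behind the back rim, around (430,480). I'll creep on until the force rises at the stop.

```bash
python3 -m handwheel '[0.15,0,0,0,0,0,4, 0.3,0,0,0,0,0,4]'; python3 -m handwheel '[0.15,0,0,0,0,0,4, 0.3,0,0,0,0,0,4]'
```

```text
t: 7.0
tcp_pos: [0.5578, -0.0093, 0.0103]
tool_rot: [-0.705, 0.057, -0.052, 0.705]
force: [-8.7, -0.3, 7.7]
finger_gap: 0.469
t: 7.17
tcp_pos: [0.5575, -0.0092, 0.0102]
tool_rot: [-0.705, 0.059, -0.05, 0.705]
force: [-14.3, 0.2, 11.8]
finger_gap: 0.468
```

The TCP has stalled and the force is up to 14 N: the rack is against the stop. Holding 0.25 s, then backing straight out.

```bash
python3 -m handwheel '[0,0,0,0,0,0,4, -0.3,0,0,0,0,0,4, -0.6,0,0,0,0,0,4, -1,0,0,0,0,0,4, -2,0,0,0,0,0,4, -4,0,0,0,0,0,4, -7,0,0,0,0,0,4, -9.5,-1,0,0,0,0,4, -11,-3,0,0,0,0,2, -12,-6,0,0,0,0,0]'; python3 -m handwheel '[0,-4,0,0,0,0,0, 0,-8,2,0,0,0,0, 0,-12,5,0,0,0,0, 0,-15,8,0,0,0,0, 0,-16,10,0,0,0,0, 0,-16,10,0,0,0,0]'; python3 - <<'E'
from g import *
to(.061,.20,.17)
for n in("wrist","scene","top"):
    s=manip.snapshot(n);np.savez(f"pics/{n}7.npz",**s);cv2.imwrite(f"pics/{n}7.png",s["frame"][:,:,::-1])
s=load("scene7");cv2.imwrite("pics/scc7.png",cv2.resize(s["frame"][145:295,260:410,::-1],None,fx=4,fy=4,interpolation=cv2.INTER_CUBIC))
f=s["frame"]
vv,uu=np.mgrid[20:200,220:400];p=dep(s,np.c_[uu.ravel(),vv.ravel()]);g=manip.sense()["tcp_pos"]
m=(f[vv,uu].max(-1).ravel()<80)&(np.abs(p[:,:2]-g[:2]).max(1)<.06)
i=np.argsort(p[m,2])[:8];print(np.c_[uu.ravel()[m],vv.ravel()[m],p[m]][i])
E
```

```text
t: 8.0
tcp_pos: [0.4428, 0.0087, 0.0694]
tool_rot: [-0.705, 0.056, -0.053, 0.705]
force: [0.5, 0.1, 0.9]
finger_gap: 0.199
t: 8.5
tcp_pos: [0.4662, 0.1108, 0.2357]
tool_rot: [-0.704, 0.048, -0.059, 0.706]
force: [0.3, 0.9, -0.4]
finger_gap: -0.004
t 8.5 tcp [0.466 0.111 0.236] w [-0.114  0.107] F [ 0.276  0.888 -0.365] gap -0.0036590573869350806 q [-0.002  0.29   1.768  0.002  1.068 -1.423]
shift cm [17.479  6.879  9.251]
rotvec 1 [-0.004  0.003  0.015]
rotvec -1 [ 0.024 -3.138  0.007]
[[316.    136.      0.466   0.099   0.26 ]
 [320.    136.      0.472   0.107   0.26 ]
 [321.    136.      0.474   0.109   0.26 ]
 [316.    135.      0.467   0.099   0.263]
 [323.    133.      0.469   0.12    0.263]
 [321.    135.      0.474   0.108   0.263]
 [317.    135.      0.468   0.1     0.263]
 [320.    135.      0.473   0.106   0.263]]
```

View pics/scene7.png

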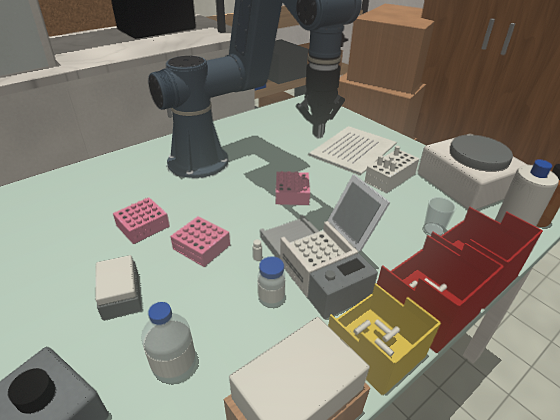

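View pics/top7.png

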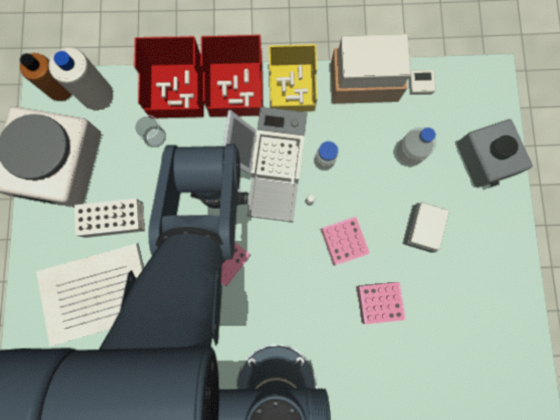

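```bash
python3 - <<'E'
from g import *
s=load("top7");cv2.imwrite("pics/topc7.png",cv2.resize(s["frame"][100:220,200:360,::-1],None,fx=5,fy=5,interpolation=cv2.INTER_CUBIC))
for p in [(235,118),(235,110),(205,118),(180,118),(150,135),(262,112)]:
    P=dep(s,p)[0];print(p,P,(P[:2]-t)@Rw)
E
```

```text
(235, 118) [0.696 0.088 0.18 ] [0.116 0.119]
(235, 110) [0.775 0.1   0.046] [0.192 0.144]
(205, 118) [0.769 0.195 0.004] [0.172 0.236]
(180, 118) [ 0.774  0.272 -0.004] [0.165 0.313]
(150, 135) [0.72  0.359 0.004] [0.098 0.391]
(262, 112) [0.75  0.021 0.084] [0.18  0.061]
```

View pics/topc7.png

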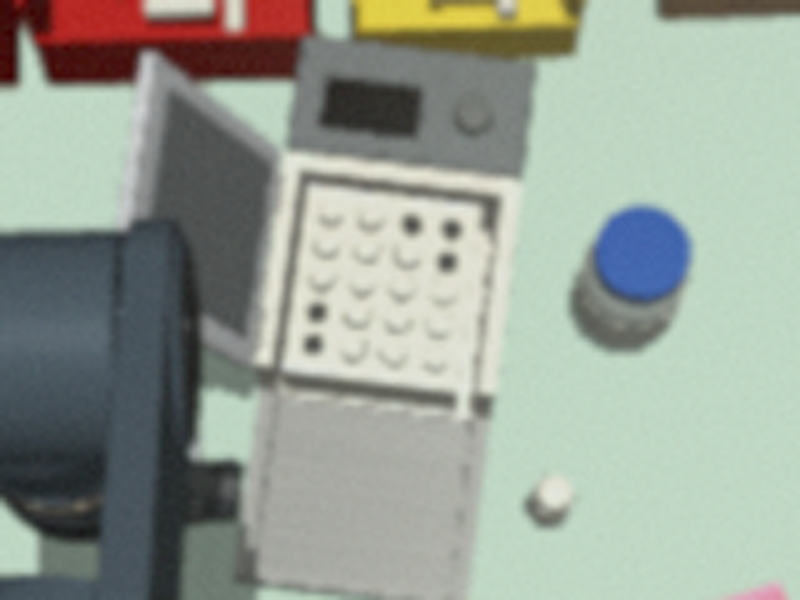

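```bash
python3 - <<'E'
from g import *
s=load("top7");c=lambda *p: np.array(p)/5+[200,100]
W=lambda P:(P[:,:2]-t)@Rw
a=W(plane(s,c((304,405),(300,437),(440,320),(435,354)),.063));b=W(plane(s,c((317,312),(313,343),(452,230),(447,262)),.063));print("travel",b-a)
print("near",W(plane(s,c((285,376),(472,400)),.063)))
E
```

```text
travel [[ 0.054 -0.   ]
 [ 0.055  0.   ]
 [ 0.053 -0.   ]
 [ 0.054 -0.   ]]
near [[ 0.002  0.052]
 [ 0.002 -0.054]]
```

Top crop: the rack fills the bay. Its holes moved 54 mm, its near edge is about 2–4 mm inside the mouth, and the bystanders are unmoved. Next I go round the front to the left of the lid.

```bash
python3 -m handwheel '[0,0,3.5,0,0,0,0, 0,0,7,0,0,0,0, 1.5,0,9.5,0,0,0,0, 5,1,9.5,0,0,0,0, 8.5,3,9.5,0,0,0,0, 12,5.5,9.5,0,0,0,0, 15,8,9.5,0,0,0,0, 17.5,9.4,9.5,0,0,0.015,0, 17.5,9.4,9.5,0,0,0.015,0]'; python3 - <<'E'
from g import *
to(.061,.15,.142)
for n in("wrist","scene"):
    s=manip.snapshot(n);np.savez(f"pics/{n}8.npz",**s);cv2.imwrite(f"pics/{n}8.png",s["frame"][:,:,::-1])
s=load("scene8");cv2.imwrite("pics/scc8.png",cv2.resize(s["frame"][105:285,260:460,::-1],None,fx=3.3,fy=3.3,interpolation=cv2.INTER_CUBIC))
E
```

```text
t: 9.4
tcp_pos: [0.6511, 0.1698, 0.129]
tool_rot: [0.705, -0.063, 0.049, -0.705]
force: [0.3, -0.1, 0.4]
finger_gap: -0.002
t 9.4 tcp [0.651 0.17  0.129] w [0.059 0.193] F [ 0.27  -0.103  0.429] gap -0.0015860929672874896 q [ 0.088  0.69   1.358  0.003  1.114 -1.325]
shift cm [ 0.18  -1.296 -4.339]
rotvec 1 [ 0.002 -0.005 -0.02 ]
rotvec -1 [0.032 3.137 0.004]
```

View pics/scc8.png

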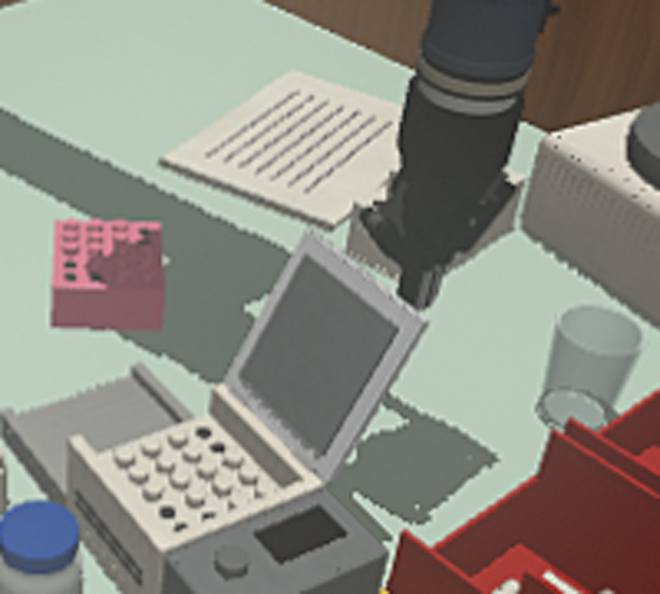

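View pics/wrist8.png

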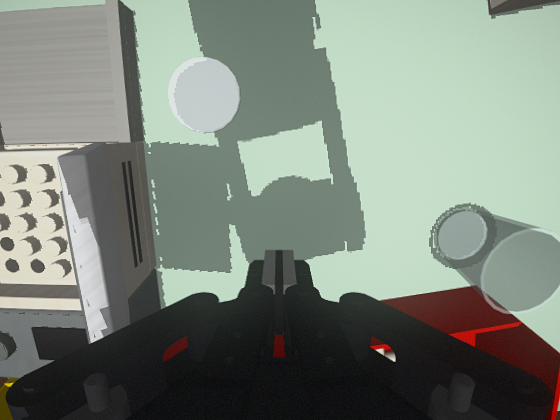

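Scene crop: the closed fingertips, at (420,300), hang left of the lid, clear of everything. I'll raise them a little and push the lid right to upright.

```bash
python3 -m handwheel '[0.2,-1.3,-1,0,0,-0.02,0, 0.2,-2.6,-2.5,0,0,-0.02,0, 0.2,-2.7,-3.5,0,0,-0.02,0, 0.2,-2.8,-4.5,0,0,-0.02,0, 0.2,-3,-5.5,0,0,-0.02,0, 0.2,-3.2,-6.5,0,0,-0.02,0, 0.2,-3.5,-7.5,0,0,-0.02,0, 0.2,-3.8,-8.5,0,0,-0.02,0, 0.2,-4.1,-9.5,0,0,-0.02,0, 0.2,-4.3,-10.3,0,0,-0.02,0]' 60; python3 - <<'E'
from g import *
to(.061,.0495,.168)
for n in("wrist","scene"):
    s=manip.snapshot(n);np.savez(f"pics/{n}9.npz",**s);cv2.imwrite(f"pics/{n}9.png",s["frame"][:,:,::-1])
s=load("scene9");cv2.imwrite("pics/scc9.png",cv2.resize(s["frame"][105:285,260:460,::-1],None,fx=3.3,fy=3.3,interpolation=cv2.INTER_CUBIC))
E
```

```text
t: 10.33
tcp_pos: [0.6345, 0.0703, 0.1788]
tool_rot: [0.705, -0.054, 0.056, -0.705]
force: [0.2, 2.5, -1.1]
finger_gap: 0.001
t 10.3333 tcp [0.635 0.07  0.179] w [0.058 0.093] F [ 0.246  2.456 -1.085] gap 0.0011223225718561076 q [-0.064  0.579  1.431 -0.001  1.128 -1.479]
shift cm [ 0.292  1.086 -4.302]
rotvec 1 [ 0.001 -0.001  0.003]
rotvec -1 [-0.005  3.141  0.001]
```

View pics/scc9.png

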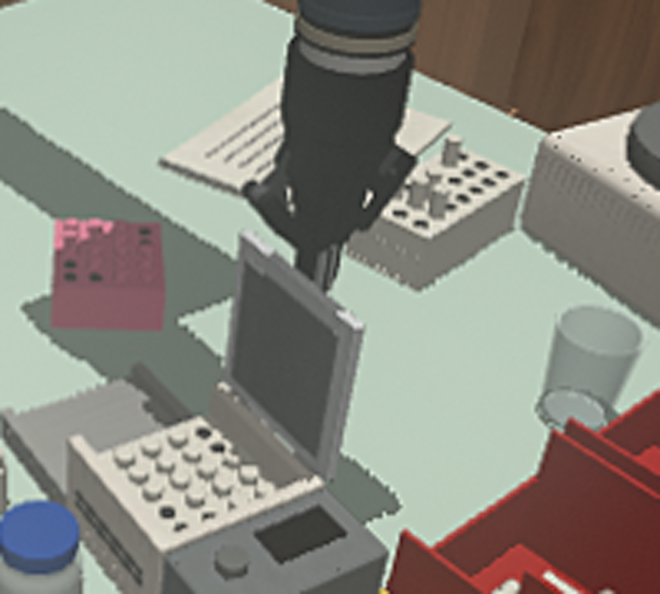

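Scene crop: the lid is upright, with the fingertips bearing on its outer face just under the free edge at (310,280). Following its arc over.

```bash
python3 -m handwheel '[0.1,0.3,-0.8,0,0,0,0, 0.2,0.5,-1.7,0,0,0,0, 0.3,0.7,-2.6,0,0,0,0, 0.3,0.9,-3.5,0,0,0,0, 0.3,1.1,-4.35,0,0,0,0, 0.3,1.5,-5.3,0,0,0,0, 0.3,1.9,-6.3,0,0,0,0, 0.3,2.5,-7.3,0,0,0,0, 0.3,3.2,-8.1,0,0,0,0, 0.3,3.9,-9,0,0,0,0]'; python3 - <<'E'
from g import *
to(.061,-.0214,.103)
for n in("wrist","scene"):
    s=manip.snapshot(n);np.savez(f"pics/{n}10.npz",**s);cv2.imwrite(f"pics/{n}10.png",s["frame"][:,:,::-1])
s=load("scene10");cv2.imwrite("pics/scc10.png",cv2.resize(s["frame"][105:285,260:460,::-1],None,fx=3.3,fy=3.3,interpolation=cv2.INTER_CUBIC))
E
```

```text
t: 11.27
tcp_pos: [0.6246, -0.0189, 0.1397]
tool_rot: [0.705, -0.053, 0.057, -0.705]
force: [0.6, 1.1, 1.2]
finger_gap: 0.002
t 11.2667 tcp [ 0.625 -0.019  0.14 ] w [0.062 0.003] F [0.599 1.107 1.222] gap 0.0018109893934073037 q [-0.209  0.608  1.503  0.     1.025 -1.625]
shift cm [-0.118  3.67  -2.423]
rotvec 1 [ 0.    -0.001  0.006]
rotvec -1 [-0.009  3.141  0.   ]
```

View pics/scc10.png

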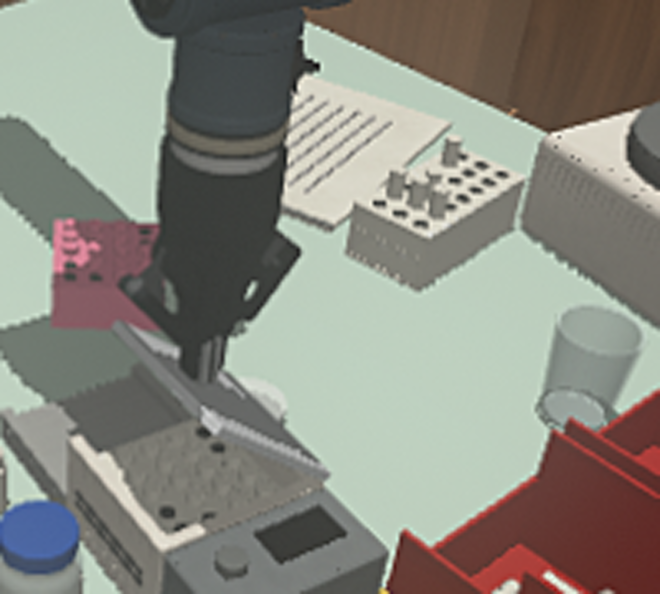

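Lid down to about 0.6 rad, with the tips still near its edge at (205,375). Continuing down.

```bash
python3 -m handwheel '[0,0.8,-0.8,0,0,0,0, 0,1.6,-1.3,0,0,0,0, 0,2.4,-1.8,0,0,0,0, 0,3.1,-2.1,0,0,0,0, 0,3.7,-2.4,0,0,0,0, 0,4.3,-2.6,0,0,0,0, 0,4.9,-2.8,0,0,0,0, 0,5.5,-3,0,0,0,0, 0,6,-3.1,0,0,0,0, 0,6.4,-3.2,0,0,0,0]'; python3 - <<'E'
from g import *
to(.061,-.03,.071)
E
```

```text
t: 12.2
tcp_pos: [0.6198, -0.0491, 0.0756]
tool_rot: [-0.705, 0.053, -0.056, 0.705]
force: [0.1, 0.8, 0.1]
finger_gap: -0.001
t 12.2 tcp [ 0.62  -0.049  0.076] w [ 0.062 -0.028] F [0.142 0.82  0.129] gap -0.0012221363575802653 q [-0.259  0.692  1.552  0.001  0.893 -1.676]
shift cm [-0.089  0.457 -0.223]
rotvec 1 [-0.    -0.     0.004]
rotvec -1 [-0.007  3.141 -0.001]
```

Small steps down until the force rises.

```bash
python3 -m handwheel '[0,0.3,-0.1,0,0,0,0, 0,0.6,-0.1,0,0,0,0]'; python3 -m handwheel '[0,0.2,0,0,0,0,0, 0,0.4,0,0,0,0,0]';python3 -m handwheel '[0,0.2,0,0,0,0,0, 0,0.4,0,0,0,0,0]'
```

```text
t: 12.37
tcp_pos: [0.6197, -0.05, 0.0727]
tool_rot: [-0.705, 0.053, -0.056, 0.705]
force: [-7.7, 2.4, 33.0]
finger_gap: 0.0
t: 12.53
tcp_pos: [0.6198, -0.05, 0.0725]
tool_rot: [0.705, -0.052, 0.056, -0.705]
force: [-13.5, 3.7, 47.8]
finger_gap: 0.002
t: 12.7
tcp_pos: [0.6199, -0.05, 0.0722]
tool_rot: [0.705, -0.052, 0.057, -0.705]
force: [-19.1, 3.6, 66.7]
finger_gap: -0.002
```

Hard stop at a tip height of about 95 mm, so the lid is on the walls. Lifting off and checking.

```bash
python3 -m handwheel '[0,-0.6,0,0,0,0,0, 0,-1.2,0,0,0,0,0, 0,-3,0,0,0,0,0, 0,-6,0,0,0,0,0, -2,-10,0,0,0,0,0, -5,-13,0,0,0,0,0, -9,-15,0,0,0,0,0, -13,-15,0,0,0,0,0, -16,-15,0,0,0,0,0, -16,-15,0,0,0,0,0]'; python3 - <<'E'
from g import *
st()
for n in("scene","top"):
    s=manip.snapshot(n);np.savez(f"pics/{n}11.npz",**s);cv2.imwrite(f"pics/{n}11.png",s["frame"][:,:,::-1])
s=load("scene11");cv2.imwrite("pics/scc11.png",cv2.resize(s["frame"][165:315,240:400,::-1],None,fx=4,fy=4,interpolation=cv2.INTER_CUBIC))
vv,uu=np.mgrid[200:290,270:370];p=dep(s,np.c_[uu.ravel(),vv.ravel()]);w=np.c_[(p[:,:2]-t)@Rw,p[:,2]]
m=(w[:,0]>.01)&(w[:,0]<.11)&(np.abs(w[:,1])<.055)&(w[:,2]>.03)&(w[:,2]<.12)
A=np.c_[w[m][:,:2],np.ones(m.sum())];print("plane z=",np.linalg.lstsq(A,w[m][:,2],rcond=None)[0],m.sum())
E
```

```text
t: 13.53
tcp_pos: [0.4513, -0.0227, 0.2103]
tool_rot: [-0.704, 0.057, -0.052, 0.706]
force: [-0.5, 0.3, -1.5]
finger_gap: -0.001
t 13.5333 tcp [ 0.451 -0.023  0.21 ] w [-0.109 -0.028] F [-0.523  0.288 -1.462] gap -0.0006336509152272718 q [-0.299  0.298  1.845  0.     1.005 -1.716]
plane z= [-0.001  0.     0.094] 1399
```

View pics/scc11.png

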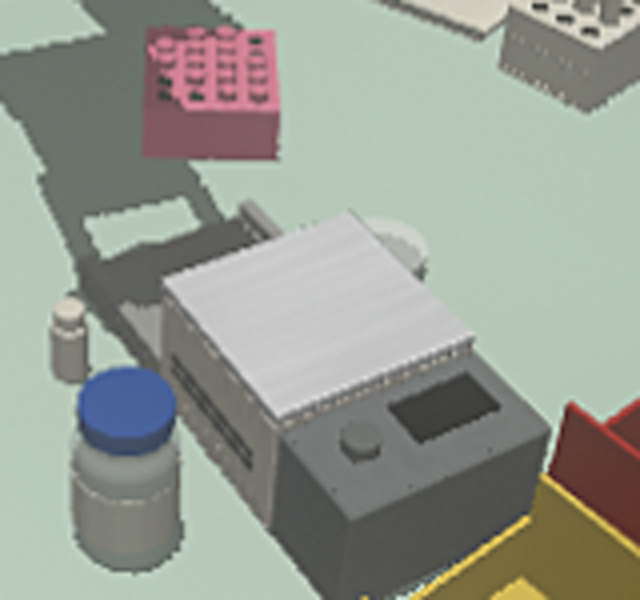

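View pics/top11.png

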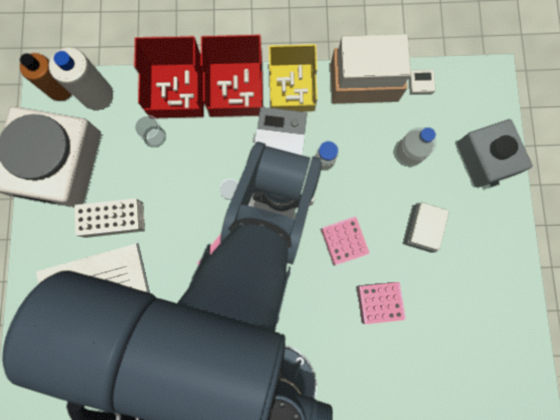

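The lid lies flat at 94 mm with zero slope, and the bystanders are where they stood. The arm is clear, so I'm handing in.

```bash
python3 -c "
from station import manip
print(manip.sign_off())"
```

```text
the job is handed in; nothing more can be done
None
```

I pushed the rack home against the back stop and the lid is shut. I handed the job in about 13.5 s into the 48 s limit; no verdict was reported.

- **Rack:** I pushed it with both fingertips until the arm stalled against the stop at about 14 N. The top camera then showed it had moved 54 mm and lay flat, with its near end 2 to 4 mm inside the mouth. I didn't look at it again once the lid was shut.
- **Lid:** I pushed it over with the closed fingertips and pressed it onto the walls, with up to about 67 N upward on the wrist. A plane fitted to the depth picture puts its top at 94 mm with no slope, which is fully shut.
- **Surroundings:** The bystanders look unmoved in the last pictures, judged by eye. The arm was clear of everything, with the wrist force near zero.
- **What went wrong:** My first push passed over the rack without touching it. In the pictures the fingertips were about 24 mm above the reported TCP height, where the description puts them 17 mm below. I used the camera heights from then on; I didn't find the cause.

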